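# Padlock under the counter magnifier

### The arm

A 6-joint arm with a two-finger parallel gripper is mounted at the origin on a cart in front of the work surface, level with it; the furniture and walls round the work are solid. World frame = base frame: x ahead of the robot, y to its left, z up, the work surface at z = 0. Lengths are in mm, angles in rad, forces in N, time in s.
With the tool pointing down it reaches from about 250 to 775 mm from the base axis. Payload 8.9 kg.
Tool frame: the origin (TCP) lies on the centre line of the jaws, within the pads' length; the fingertips stand 17 mm ahead of it and the grasp point (between the pads) lies 2 mm behind it; z points along the fingers, y is the line along which they close (so a half turn about z gives the same grasp; the last joint's range is limited). The gripper opens to 85 mm and grips with 20 to 120 N. Pads are 22 mm wide; open, the fingers measure 114 mm over their backs; the gripper's body (76 mm by 85 mm) begins 54 mm behind the grasp point. The pads swing forward as they close: fully open they stand 13 mm farther back than shut.
Start: joints at [0.999, 0.291, -0.153, 1.127, 0, 1.431], TCP at [220.187, 476.594, 248.305] pointing down, gripper open.
Joint ranges: [-2.52, 2.52], [-0.91, 1.74], [-1.3, 1.37], [-1.96, 2.02], [-1.52, 1.47], [-3.14, 3.14]. Speed limits (rad/s): [2.22, 2.22, 2.79, 3.14, 3.14, 3.14].

### API

Orientations are given as a rotation vector (axis times angle).
In Python, from rig import manip gives the robot as it stands.
- The arm moves only by the tool move_arm, never from a script. Its arguments are lists of equal length, an entry for each row: "hand": the opening, from 0 (shut) to 1 (fully open); "xyz": the shift along the world's x, y, z in mm, a list of three; "rot": the turn, a rotation vector about the world's x, y, z in degrees, a list of three. In form: {"hand": [hand, ...], "xyz": [[x, y, z], ...], "rot": [[wx, wy, wz], ...]}. A call has 1 to 5 rows; each row shifts and turns the commanded pose from where the row before left it; what a row does not reach is not made up. A row lasts 1/12 s, in which the tool goes at most 41.7 mm and 7.16 degrees, less where a joint would pass 70% of its speed; a pose out of reach is approached as far as the arm can. A call with a gripper value outside its range is refused whole. The fingers move at their own pace and stop on an object; the grip force is fixed at half the most. Time passes only in rows, so rows that do not move let the fingers close. It gives the time, the measured TCP pose, the force, the opening and the grip force at its end, in the units of the state.
- manip.sense(): the state, without advancing time (a new reading comes with each control period).
- manip.capture(name): name is "scene" or "side" or "wrist"; returns a dict with "frame" (420x560x3 uint8, red, green, blue), "z_map" (420x560 float32, mm along the optical axis (not along the pixel's ray), 0 where there is no reading), "fovy" (degrees; the focal length in pixels is half the picture's height over the tangent of half this angle, whatever the lens; pixels are square), "cx", "cy" (the principal point, pixels), "D" ([k1, k2, p1, p2, k3] as OpenCV has them; the pictures are not rectified), "position" and "attitude" of the camera in the world. Camera axes: x right, y down, z forward; pixel columns grow to the right and rows downward; lengths in mm; the calibration is good to about 2 mm. A picture is of the moment at which its call begins.
- manip.sign_off(): hands the job in; it is judged then, once.
Trained networks look in the newest picture that a camera, given by its name, has taken for a name from the list of things; names that differ only in an ending like _2 or _b are one class to them, and where a whole thing is asked for, a point or a joint stands for the part that bears it (a point fixed in the world has none). Each returns a list of dicts, best first, with "score" (0 to 1); they miss things now and then, are a little off and sometimes report something else, mostly with a low value. They report only what shows in the picture. A call takes as long as a camera call.
- manip.boxes_of(camera, target): "position" ([x, y, z] in mm, in the coordinates of the camera as it stood for that picture, good to about 4 mm: the middle of the surface that is visible of it).
- manip.cut_out(camera, target): "region" (420x560 bool, what is visible of it).
- manip.tip_of(camera, target): "position" ([x, y, z] in mm, in the coordinates of the camera as it stood for that picture, good to about 4 mm: a listed point, or the origin of a listed thing).
The state is a dict: "clock": time; "joints": joint angles; "joint_vel": joint speeds; "tau": joint torques, N m; "ee_pos": TCP position; "tool_rot": TCP orientation; "force": force on the tool from outside, world axes, zero at the start; "moment": the same for the moment, N m; "opening": finger opening in mm; "grip_force": force on a finger pad.
Only numpy, scipy, OpenCV 4.12 (cv2) and the standard library are available. Lean on these libraries where they do the work, as an engineer would, in place of code of your own. Each camera call takes 0.05 s, during which the arm holds its last target. There are 200 camera calls.

### The job

A customer brought back the brass padlock: lay it flat in the middle of the blue inspection mat and let go. Then take the magnifier lamp by its black knob and swing its stiff jointed arm until the lens is centred right over the padlock, and leave it standing there. Keep off the glass, and leave the mint tin, the yellow clip box and the tape roll where they are.

Things in the scene. Friction and masses are not known exactly. Their poses are not given: they have to be found in the camera images.
- padlock: Brass padlock lying flat and loose, 58 x 38 x 14 mm, 0.11 kg. Origin: middle of its outline, on its underside; z up. Its solid rectangular body runs from x = -3 to +29 mm and is 38 mm wide along y (grasp it across y, at x = +13 mm); the steel shackle runs from x = -3 to -29 mm.
- inspection_mat: Blue square inspection mat with white corner ticks, 110 x 110 x 4 mm, fixed to the desk. Origin: middle of its underside; the top is 4 mm higher. z up.
- lens: Round glass lens of the magnifier lamp, 94 mm across, set level in a white rim 114 mm across. Origin: middle of the glass, 0.178 m above the desk always. It is 0.15 m out from the elbow axis along the outer arm. The fingers must not touch the glass.
- knob (a point): Black upright round knob, 22 mm diameter, that spins freely on its pin, on the outer edge of the lens rim; this point is on its axis, 0.216 m above the desk, about mid-height of its 37 mm gripping part. It lies on the line from the elbow axis through the lens centre, 0.218 m from the elbow (68 mm beyond the lens centre). All else of the lamp is below 0.191 m, so take it from above at any yaw.
- shoulder (a point): Point on the upright axis of the lamp's first joint, 0.158 m above the desk, over the middle of its round white foot (124 mm across, fixed to the desk; turned up to 0.1 rad from square). The inner arm reaches 0.15 m from here to the elbow axis.
- elbow (a point): Point on the upright axis of the lamp's second joint, between the inner and the outer arm, 0.178 m above the desk.
- swing_arm (a joint): Shoulder joint of the lamp, rad, upright axis. 0: the inner arm points along the foot's +y (to the robot's left); grows anticlockwise seen from above. Travel -0.5 to 2.7. Stiff: friction about 0.45 N m, stays where it is left.
- lens_arm (a joint): Elbow joint of the lamp, rad, upright axis. 0: outer arm straight on from the inner arm; grows as it bends anticlockwise seen from above. Travel 0 to 2.7, so it bends to this side only. Stiff: friction about 0.3 N m, stays where it is left.
- mint_tin: Closed green and white mint tin, loose, 42 x 60 x 18 mm, origin in the middle of its underside. Bystander.
- clip_box: Yellow paper clip box, loose, 41 x 61 x 28 mm, origin in the middle of its underside. Bystander.
- tape_roll: Brown roll of packing tape lying flat, loose, 68 mm across, 24 mm high, origin in the middle of its underside. Bystander.

How it is judged:
By the outcome, as a careful person would: the job done as asked, in the order asked, and still so for the second after the job is handed in, with the robot touching nothing.
It also fails if it takes over 64 s, if anything falls off the work surface, if the arm or the gripper's body presses on something with over 40 N, if the wrist force passes 120 N, or if a joint passes its speed limit or range.

## Working session

There is one attempt and no reset: what is moved stays moved. The work goes in short steps, Python scripts to look and compute and a tool call to move; the robot and the scene stay as the last step left them, time stands still between calls to the robot, and variables do not carry over. Pictures are saved under pics/ and viewed, at most 10 in all, crops included, and the job is handed in when it is done.

Besides the shell and the picture viewer there is one more tool, called after "Call:" by a JSON object that holds its "method" and its "body". move_arm: Moves the arm, as the interface text tells. Its arguments: {"type":"object","properties":{"hand":{"type":"array"},"xyz":{"type":"array"},"rot":{"type":"array"}},"required":["hand","xyz","rot"]}

```bash
ls; mkdir -p pics; cat > h.py <<'E'
import numpy as np, cv2
from scipy.spatial.transform import Rotation as R
from rig import manip
def Rm(a):
    a=np.array(a,float)
    return a if a.shape==(3,3) else R.from_rotvec(a).as_matrix() if a.shape==(3,) else R.from_quat(a).as_matrix()
def cap(n,save=None):
    c=manip.capture(n)
    if save: cv2.imwrite('pics/'+save,c['frame'][:,:,::-1])
    return c
def w(c,p): return Rm(c['attitude'])@np.array(p)+np.array(c['position'])
def cloud(c,mask):
    v,u=np.nonzero(mask&(c['z_map']>0)); z=c['z_map'][v,u]
    f=210/np.tan(np.radians(c['fovy'])/2)
    K=np.array([[f,0,c['cx']],[0,f,c['cy']],[0,0,1]])
    q=cv2.undistortPoints(np.stack([u,v],1).astype(float)[:,None],K,np.array(c['D'],float))[:,0]
    P=np.c_[q*z[:,None],z]
    return P@Rm(c['attitude']).T+np.array(c['position'])
E
python3 - <<'E'
from h import *
np.set_printoptions(precision=1,suppress=True)
s=manip.sense();print(s)
for n in ['scene','side','wrist']:
    c=cap(n,n+'0.png'); print(n,c['position'],c['attitude'],c['fovy'])
    for t in ['padlock','inspection_mat','lens','knob','shoulder','elbow','mint_tin','clip_box','tape_roll']:
        d=manip.tip_of(n,t); 
        print(t,[(round(x['score'],2),w(c,x['position'])) for x in d[:2]],end=' ')
        d=manip.cut_out(n,t)
        if d:
            P=cloud(c,d[0]['region']); print('cut',round(d[0]['score'],2),len(P),np.median(P,0),P.min(0),P.max(0)) if len(P) else print()
        else: print()
a=[cv2.imread(f'pics/{n}0.png') for n in ['scene','side','wrist']]
E
```

```text
pics
{'clock': 0.0, 'joints': array([ 1. ,  0.3, -0.2,  1.1, -0. ,  1.4]), 'joint_vel': array([-0., -0.,  0., -0., -0.,  0.]), 'tau': array([  0. , -53.7,  33.1,   0. ,   0. ,   0. ]), 'ee_pos': array([220. , 476.2, 247.8]), 'tool_rot': array([-0.7, -3.1,  0. ]), 'force': array([ 0.7,  0.1, -0.1]), 'moment': array([ 0.,  0., -0.]), 'grip_force': 0.0, 'opening': 85.38030175726706}
scene [ 169.7 -605.5  932.7] [-2.3  0.7 -0.3] 57.88990076080139
padlock [(0.58, array([ 621.2, -291.7,    0.6])), (0.26, array([ 429.3, -382.9,   -0.4]))] cut 0.56 215 [ 620.3 -300.3   12.9] [ 593.4 -325.6   -2.6] [ 651.1 -272.    20.6]
inspection_mat [(0.64, array([ 496.3, -175.5,   -3.3]))] cut 0.79 1425 [ 492.9 -178.7    4.3] [ 437.9 -233.3   -3.7] [ 555.8 -118.6    9.5]
lens [(0.67, array([458.9, 231. , 175.7]))] cut 0.69 406 [457.2 238.5 181.8] [414.9 200.5 176.7] [502.7 282.8 187.2]
knob [(0.76, array([400.5, 274.3, 218.6]))] cut 0.72 1288 [464.  220.1 183. ] [387.9 138.4  -4. ] [654.3 513.9 238.3]
shoulder [(0.9, array([570.4,   8.9, 157.9]))] cut 0.79 2850 [546.2  92.7 164.7] [387.9 -55.2  -4.3] [694
[... 1131 characters left out ...]
8.1 180.8] [ 388.3 -140.5   -4.6] [630.9 295.1 239.2]
elbow [(0.97, array([583. , 157.8, 177.7])), (0.51, array([ 663.3, -143.8,    0.8]))] cut 0.92 1885 [463.1 236.6 183.4] [389.2  69.   -1.7] [600.8 295.1 239.2]
mint_tin [] 
clip_box [(0.55, array([ 547.3, -381.8,   -3.6])), (0.16, array([ 494.9, -174.9,   -2.9]))] cut 0.35 671 [ 494.3 -171.1    4.4] [ 440.4 -231.9   -1.8] [ 548.6 -117.3   10.8]
tape_roll [(0.72, array([ 665.3, -140.4,    2.7]))] cut 0.49 344 [ 668.2 -143.1   14.2] [ 588.1 -210.8   -3.9] [711.9  18.4 167.7]
wrist [160.6 505.4 372.6] [2.5 1.6 0.2] 67.94344333568043
padlock [] 
inspection_mat [] 
lens [] 
knob [] 
shoulder [] 
elbow [] 
mint_tin [] 
clip_box [] 
tape_roll []
```

```bash
python3 - <<'E'
from h import *
np.set_printoptions(precision=1,suppress=True)
for n in ['scene','side']:
    c=cap(n)
    mk=np.ones((420,560),bool); f=c['frame'].astype(int)
    P=cloud(c,mk); v,u=np.nonzero(mk&(c['z_map']>0)); C=f[v,u]
    blue=(C[:,2]>C[:,0]+40)&(C[:,2]>C[:,1]+15)&(abs(P[:,2]-4)<8)&(abs(P[:,0]-495)<90)&(abs(P[:,1]+175)<90)
    if blue.sum()>50: print(n,'mat',blue.sum(),cv2.minAreaRect(P[blue,:2].astype(np.float32)),np.median(P[blue],0))
    q=(P[:,2]>7)&(P[:,2]<30)&(abs(P[:,0]-621)<45)&(abs(P[:,1]+295)<45)
    print(n,'lock',q.sum(),cv2.minAreaRect(P[q,:2].astype(np.float32)),P[q].mean(0))
    k=(P[:,2]>205)&(abs(P[:,0]-400)<40)&(abs(P[:,1]-275)<40)
    print(n,'knob',k.sum(),P[k].min(0),P[k].max(0))
    if n=='scene':
        # top-down ortho of lock region, and full picture
        cv2.imwrite('pics/s1.png',f.astype(np.uint8)[:,:,::-1])
        i=np.nonzero(q)[0]; a,b=u[i].min()-25,u[i].max()+25; d,e=v[i].min()-25,v[i].max()+25
        cr=f.astype(np.uint8)[d:e,a:b,::-1]; print('crop',a,d)
        L=cv2.resize(cr,None,fx=5,fy=5,interpolation=cv2.INTER_CUBIC); cv2.imwrite('pics/s1c.png',L[:600,:800])
E
```

```text
scene mat 1167 ((493.5710144042969, -176.8836669921875), (105.97451782226562, 106.08594512939453), 87.58452606201172) [ 492.5 -178.8    4.5]
scene lock 190 ((616.5343627929688, -295.2001953125), (38.12327194213867, 56.250831604003906), 51.10786437988281) [ 621.  -300.4   13.3]
scene knob 75 [387.8 256.3 205.1] [407.6 276.3 238.9]
crop 329 287
side mat 550 ((494.0338134765625, -172.37673950195312), (104.64058685302734, 101.2076416015625), 88.0123062133789) [ 493.8 -171.3    4.4]
side lock 83 ((619.4591674804688, -291.48583984375), (37.185787200927734, 61.1121826171875), 43.52861785888672) [ 624.1 -295.6   12.3]
side knob 125 [389.  266.1 205.1] [410.2 284.8 239.2]
```

View pics/s1.png

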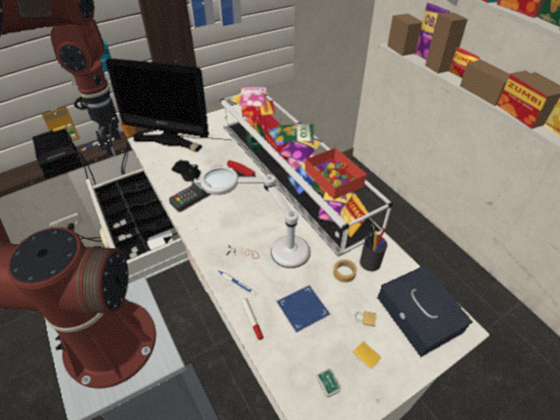

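View pics/s1c.png

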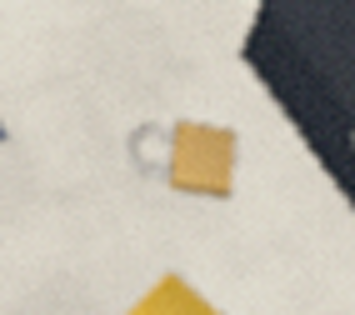

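```bash
python3 - <<'E'
from h import *
np.set_printoptions(precision=2,suppress=True)
s=manip.sense(); T=Rm(s['tool_rot']); print('tool x,y,z axes',T.T)
print('joints',s['joints'])
c=cap('scene'); mk=np.ones((420,560),bool); P=cloud(c,mk); v,u=np.nonzero(c['z_map']>0); C=c['frame'].astype(int)[v,u]
near=(abs(P[:,0]-621)<45)&(abs(P[:,1]+295)<40)&(P[:,2]<30)
br=near&(C[:,0]>C[:,2]+50)&(P[:,2]>10); print('body',br.sum(),np.mean(P[br],0),cv2.minAreaRect(P[br,:2].astype(np.float32)))
sh=near&~br&(P[:,2]>6); print('shackle',sh.sum(),P[sh].mean(0))
case=(P[:,2]>40)&(P[:,0]>450)&(P[:,1]<-60)&(P[:,0]<1100)&(P[:,2]<400)
Q=P[case]; d=np.hypot(Q[:,0]-630,Q[:,1]+300); o=np.argsort(d)[:400:40]; print('near obst',np.c_[Q[o],d[o]])
cs=(P[:,2]>40)&(abs(P[:,0]-750)<200)&(P[:,1]<-220)&(P[:,2]<300); print(P[cs].min(0),P[cs].max(0))
E
```

```text
tool x,y,z axes [[-0.91  0.42  0.  ]
 [ 0.42  0.91 -0.  ]
 [-0.   -0.   -1.  ]]
joints [ 1.    0.29 -0.15  1.13  0.    1.43]
body 141 [ 625.04 -304.38   14.34] ((626.0369262695312, -303.6997375488281), (36.18924331665039, 31.02493667602539), 46.020538330078125)
shackle 55 [ 609.52 -289.26    9.81]
near obst [[ 682.32 -299.97   65.49   52.32]
 [ 684.05 -316.71   56.89   56.57]
 [ 689.22 -299.28   68.58   59.22]
 [ 688.46 -280.09   68.3    61.76]
 [ 690.77 -321.52   67.81   64.46]
 [ 696.33 -287.83   67.02   67.43]
 [ 681.46 -346.81   45.91   69.56]
 [ 678.91 -353.21   58.04   72.27]
 [ 702.27 -280.95   67.83   74.73]
 [ 707.17 -303.34   68.62   77.24]]
[ 668.66 -475.84   40.05] [ 841.83 -260.96   79.13]
```

Call:
{"method": "move_arm", "body": {"hand": [1, 1, 1, 1, 1], "xyz": [[16, -31, 16], [16, -31, 16], [16, -31, 16], [16, -31, 16], [16, -31, 16]], "rot": [[0, 0, -1], [0, 0, -1], [0, 0, -1], [0, 0, -1], [0, 0, -1]]}}

```text
clock: 3.42
ee_pos: [300.4, 320.2, 329.1]
tool_rot: [0.808, 3.036, 0.0]
force: [1.2, 1.7, 0.2]
opening: 85.6
grip_force: 0.0
```

Call:
{"method": "move_arm", "body": {"hand": [0.7, 0.7, 0.7, 0.7, 0.7], "xyz": [[18, -34, 0], [18, -34, 0], [18, -34, 0], [18, -34, 0], [18, -34, 0]], "rot": [[0, 0, -1], [0, 0, -1], [0, 0, -1], [0, 0, -1], [0, 0, -1]]}}

```text
clock: 3.83
ee_pos: [390.7, 149.8, 328.6]
tool_rot: [0.94, 2.997, 0.001]
force: [0.8, 1.2, 0.6]
opening: 59.6
grip_force: 0.0
```

Call:
{"method": "move_arm", "body": {"hand": [0.7, 0.7, 0.7, 0.7, 0.7], "xyz": [[18, -34, 0], [18, -34, 0], [18, -34, 0], [18, -34, 0], [18, -34, 0]], "rot": [[0, 0, -1], [0, 0, -1], [0, 0, -1], [0, 0, -1], [0, 0, -1]]}}

```text
clock: 4.25
ee_pos: [480.7, -20.4, 328.5]
tool_rot: [1.071, 2.953, 0.0]
force: [0.3, -0.5, -0.7]
opening: 60.1
grip_force: 0.0
```

Call:
{"method": "move_arm", "body": {"hand": [0.7, 0.7, 0.7, 0.7, 0.7], "xyz": [[18, -34, -20], [18, -34, -20], [18, -34, -20], [18, -34, -20], [18, -34, -20]], "rot": [[0, 0, -1], [0, 0, -1], [0, 0, -1], [0, 0, -1], [0, 0, -1]]}}

```text
clock: 4.67
ee_pos: [567.2, -183.7, 231.2]
tool_rot: [1.199, 2.904, 0.0]
force: [0.8, 0.3, 0.4]
opening: 60.0
grip_force: 0.0
```

Call:
{"method": "move_arm", "body": {"hand": [0.7, 0.7, 0.7, 0.7], "xyz": [[18, -34, -20], [18, -34, -20], [10, -24, -20], [0, 0, 0]], "rot": [[0, 0, 0], [0, 0, 0], [0, 0, 0], [0, 0, 0]]}}

```text
clock: 5.0
ee_pos: [610.6, -275.0, 168.3]
tool_rot: [-1.2, -2.898, 0.001]
force: [-1.6, 1.3, -0.9]
opening: 59.7
grip_force: 0.0
```

```bash
python3 - <<'E'
from h import *
np.set_printoptions(precision=2,suppress=True)
c=cap('wrist','w1.png'); s=manip.sense(); T=Rm(s['tool_rot']); print(s['ee_pos'],'yaw y',np.degrees(np.arctan2(T[1,1],T[0,1])),s['joints'])
mk=np.ones((420,560),bool); P=cloud(c,mk); v,u=np.nonzero(c['z_map']>0); C=c['frame'].astype(int)[v,u]
near=(abs(P[:,0]-624)<50)&(abs(P[:,1]+298)<50)&(P[:,2]<30)
br=near&(C[:,0]>C[:,2]+50)&(P[:,2]>10); print('body',br.sum(),np.mean(P[br],0),cv2.minAreaRect(P[br,:2].astype(np.float32)))
al=near&(P[:,2]>6); print('all',cv2.minAreaRect(P[al,:2].astype(np.float32)))
for t in ['padlock']:
    for x in manip.tip_of('wrist',t)[:2]: print(t,x['score'],w(c,x['position']))
Q=P[(P[:,2]>40)&(P[:,2]<110)&(P[:,0]>640)]
if len(Q):
  for y in range(-360,-230,20):
    q=Q[abs(Q[:,1]-y)<10]
    if len(q): print(y,q[:,0].min(),np.percentile(q[:,2],[50,98]))
E
```

```text
[ 610.31 -272.83  170.31] yaw y 45.05169650552732 [-0.53  0.62  0.16  1.12 -0.    0.25]
body 1223 [ 626.28 -300.62   12.46] ((626.517578125, -301.0569152832031), (37.00830078125, 31.606792449951172), 46.641151428222656)
all ((617.2677612304688, -292.2808837890625), (37.375221252441406, 58.0849494934082), 45.34539794921875)
padlock 0.68 [ 621.77 -289.9     0.98]
-360 674.7224477918307 [65.78 68.73]
-340 680.0600874075349 [66.09 67.56]
-320 681.9799958754922 [66.24 67.63]
-300 683.9351231711265 [66.31 67.59]
-280 686.0968665357904 [66.22 67.51]
```

View pics/w1.png

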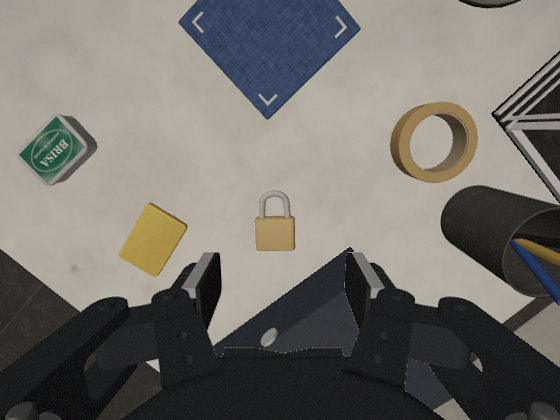

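Call:
{"method": "move_arm", "body": {"hand": [0.7, 0.7, 0.7, 0.7, 0.7], "xyz": [[8, -14, -25], [8, -14, -25], [0, 0, -30], [0, 0, -25], [0, 0, -20]], "rot": [[0, 0, 0], [0, 0, 0], [0, 0, 0], [0, 0, 0], [0, 0, 0]]}}

```text
clock: 5.52
ee_pos: [627.0, -297.8, 48.1]
tool_rot: [-1.196, -2.905, -0.001]
force: [-1.1, 0.6, -0.3]
opening: 59.8
grip_force: 0.0
```

Call:
{"method": "move_arm", "body": {"hand": [0.7, 0.7], "xyz": [[0, 0, -10], [0, 0, 0]], "rot": [[0, 0, 0], [0, 0, 0]]}}

```text
clock: 5.68
ee_pos: [626.3, -297.5, 37.6]
tool_rot: [-1.195, -2.903, -0.001]
force: [-0.2, 0.3, -0.5]
opening: 59.7
grip_force: 0.0
```

Call:
{"method": "move_arm", "body": {"hand": [0.7, 0.7, 0.7, 0.7], "xyz": [[0, -3, -8], [0, 0, -6], [0, 0, -3], [0, 0, 0]], "rot": [[0, 0, 0], [0, 0, 0], [0, 0, 0], [0, 0, 0]]}}

```text
clock: 6.02
ee_pos: [627.3, -302.1, 21.8]
tool_rot: [1.197, 2.904, -0.0]
force: [-0.3, -0.2, -0.9]
opening: 59.2
grip_force: 0.0
```

Call:
{"method": "move_arm", "body": {"hand": [0.3, 0.3, 0.3, 0.3, 0.3], "xyz": [[0, 0, 0], [0, 0, 0], [0, 0, 0], [0, 0, 0], [0, 0, 0]], "rot": [[0, 0, 0], [0, 0, 0], [0, 0, 0], [0, 0, 0], [0, 0, 0]]}}

```text
clock: 6.43
ee_pos: [627.8, -302.4, 22.7]
tool_rot: [1.197, 2.903, -0.0]
force: [-0.9, -0.3, 5.9]
opening: 36.1
grip_force: 60.7
```

Call:
{"method": "move_arm", "body": {"hand": [0.3, 0.3, 0.3, 0.3, 0.3], "xyz": [[0, 0, 15], [0, 0, 30], [0, 0, 35], [-10, 10, 10], [-25, 25, 0]], "rot": [[0, 0, 0], [0, 0, 0], [0, 0, 0], [0, 0, 0], [0, 0, 0]]}}

```text
clock: 6.85
ee_pos: [596.2, -270.7, 115.5]
tool_rot: [1.196, 2.895, -0.003]
force: [-1.2, 0.6, -0.7]
opening: 36.0
grip_force: 60.2
```

Call:
{"method": "move_arm", "body": {"hand": [0.3, 0.3, 0.3, 0.3, 0.3], "xyz": [[-28, 26, 0], [-28, 26, 0], [-20, 19, 0], [-10, 10, 0], [0, 0, 0]], "rot": [[0, 0, 0], [0, 0, 0], [0, 0, 0], [0, 0, 0], [0, 0, 0]]}}

```text
clock: 7.27
ee_pos: [503.5, -183.6, 111.8]
tool_rot: [-1.194, -2.903, -0.001]
force: [0.9, 0.5, -1.2]
opening: 35.9
grip_force: 60.2
```

```bash
python3 - <<'E'
from h import *
np.set_printoptions(precision=2,suppress=True)
s=manip.sense();print(s['ee_pos'],s['opening'],s['grip_force'])
for n in ['wrist','scene','side']:
    c=cap(n,n+'2.png')
    mk=np.ones((420,560),bool); P=cloud(c,mk); v,u=np.nonzero(c['z_map']>0); C=c['frame'].astype(int)[v,u]
    m=(C[:,2]>C[:,0]+30)&(C[:,2]>C[:,1]+10)&(abs(P[:,2]-4)<10)&(abs(P[:,0]-495)<70)&(abs(P[:,1]+175)<70)
    if m.sum()>50: print(n,'mat',m.sum(),cv2.minAreaRect(P[m,:2].astype(np.float32)),P[m].min(0),P[m].max(0))
    for t in ['padlock','inspection_mat']:
        for x in manip.tip_of(n,t)[:1]: print(n,t,x['score'],w(c,x['position']))
    if n=='wrist':
        z=s['ee_pos'][2]
        e=s['ee_pos']; br=(C[:,0]>C[:,2]+40)&(abs(P[:,0]-e[0])<50)&(abs(P[:,1]-e[1])<50)&(abs(P[:,2]-z)<40)
        print('lock',br.sum(),P[br].mean(0),cv2.minAreaRect(P[br,:2].astype(np.float32)) if br.sum() else 0)
E
```

```text
[ 503.54 -183.6   111.76] 35.9234744168836 60.23943901062012
wrist mat 14118 ((494.8838806152344, -174.72439575195312), (108.75367736816406, 109.04488372802734), 88.12928009033203) [ 438.98 -228.85    0.16] [ 550.87 -118.77    5.22]
wrist padlock 0.92 [ 495.55 -175.27   86.04]
wrist inspection_mat 0.73 [ 494.71 -175.45   -0.49]
lock 5095 [ 501.8  -180.61  101.25] ((515.0026245117188, -169.9204559326172), (71.20105743408203, 32.092628479003906), 45.664329528808594)
scene mat 1122 ((494.23388671875, -177.09652709960938), (106.19168853759766, 107.83761596679688), 86.86221313476562) [ 439.75 -231.9    -1.8 ] [ 548.12 -121.91   10.66]
scene padlock 0.51 [ 503.25 -173.87   91.17]
scene inspection_mat 0.72 [ 493.2  -174.74   -1.57]
side mat 598 ((493.880859375, -174.384765625), (108.24938201904297, 104.02222442626953), 88.78947448730469) [ 441.24 -229.11   -2.69] [ 546.75 -119.51   11.92]
side padlock 0.57 [ 498.41 -176.85   85.87]
side inspection_mat 0.96 [ 494.83 -172.91   -2.8 ]
```

View pics/wrist2.png

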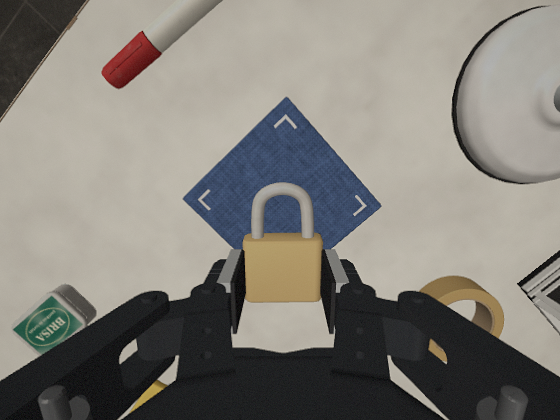

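Call:
{"method": "move_arm", "body": {"hand": [0.3, 0.3, 0.3, 0.3, 0.3], "xyz": [[1, -1, -25], [0, 0, -25], [0, 0, -18], [0, 0, -8], [0, 0, -4]], "rot": [[0, 0, 0], [0, 0, 0], [0, 0, 0], [0, 0, 0], [0, 0, 0]]}}

```text
clock: 8.13
ee_pos: [506.6, -186.9, 30.5]
tool_rot: [-1.197, -2.902, -0.0]
force: [0.8, 0.7, -1.7]
opening: 36.1
grip_force: 60.2
```

Call:
{"method": "move_arm", "body": {"hand": [0.3, 0.3], "xyz": [[0, 0, -2], [0, 0, 0]], "rot": [[0, 0, 0], [0, 0, 0]]}}

```text
clock: 8.3
ee_pos: [507.7, -187.4, 30.2]
tool_rot: [1.197, 2.904, -0.0]
force: [-0.6, 0.1, -0.9]
opening: 35.9
grip_force: 60.2
```

Call:
{"method": "move_arm", "body": {"hand": [0.3, 0.3, 0.3, 0.3], "xyz": [[-2.5, 2.5, 0], [0, 0, -2], [0, 0, -1], [0, 0, 0]], "rot": [[0, 0, 0], [0, 0, 0], [0, 0, 0], [0, 0, 0]]}}

```text
clock: 8.63
ee_pos: [504.9, -184.6, 27.0]
tool_rot: [1.197, 2.904, -0.0]
force: [1.0, -0.7, -1.9]
opening: 35.9
grip_force: 60.2
```

```bash
python3 - <<'E'
from h import *
np.set_printoptions(precision=2,suppress=True)
for i in range(2):
    s=manip.sense();print(s['ee_pos'],s['force'])
    c=cap('wrist')
    P=cloud(c,np.ones((420,560),bool)); v,u=np.nonzero(c['z_map']>0); C=c['frame'].astype(int)[v,u]
    print([ (x['score'],w(c,x['position'])) for x in manip.tip_of('wrist','padlock')[:1]])
    m=(C[:,2]>C[:,0]+30)&(C[:,2]>C[:,1]+10)&(abs(P[:,2]-4)<10)&(abs(P[:,0]-495)<70)&(abs(P[:,1]+175)<70)
    print('mat',m.sum(),cv2.minAreaRect(P[m,:2].astype(np.float32)))
E
```

```text
[ 504.91 -184.64   27.03] [ 1.02 -0.7  -1.89]
[(0.68, array([ 499.07, -175.31,    2.61]))]
mat 31499 ((495.0921936035156, -174.93679809570312), (109.46431732177734, 109.9283676147461), 87.98014068603516)
[ 504.93 -184.7    27.01] [-0.01  0.02 -1.84]
[(0.64, array([ 501.12, -175.97,    1.73]))]
mat 31538 ((495.071533203125, -174.90834045410156), (109.48543548583984, 109.75019836425781), 87.93830108642578)
```

Call:
{"method": "move_arm", "body": {"hand": [0.3, 0.3, 0.3], "xyz": [[0, 0, -0.5], [0, 0, -0.5], [0, 0, 0]], "rot": [[0, 0, 0], [0, 0, 0], [0, 0, 0]]}}

```text
clock: 9.08
ee_pos: [504.9, -184.7, 26.6]
tool_rot: [1.197, 2.904, -0.0]
force: [-3.0, 0.7, 11.5]
opening: 36.3
grip_force: 61.6
```

Call:
{"method": "move_arm", "body": {"hand": [0.5, 0.65, 0.65, 0.65, 0.65], "xyz": [[0, 0, 0], [0, 0, 0], [0, 0, 0], [0, 0, 0], [0, 0, 10]], "rot": [[0, 0, 0], [0, 0, 0], [0, 0, 0], [0, 0, 0], [0, 0, 0]]}}

```text
clock: 9.5
ee_pos: [503.6, -184.1, 34.6]
tool_rot: [-1.196, -2.902, -0.0]
force: [0.1, 0.2, 1.1]
opening: 55.6
grip_force: 0.0
```

Call:
{"method": "move_arm", "body": {"hand": [0.65, 0.65, 0.65, 0.65, 0.65], "xyz": [[0, 0, 30], [0, 0, 40], [0, 0, 40], [0, 0, 20], [0, 0, 0]], "rot": [[0, 0, 0], [0, 0, 0], [0, 0, 0], [0, 0, 0], [0, 0, 0]]}}

```text
clock: 9.92
ee_pos: [507.4, -185.9, 171.5]
tool_rot: [1.194, 2.897, -0.001]
force: [0.8, -0.8, 0.4]
opening: 55.3
grip_force: 0.0
```

```bash
python3 - <<'E'
from h import *
np.set_printoptions(precision=2,suppress=True)
s=manip.sense();print(s['ee_pos'],s['joints'])
c=cap('wrist','w3.png')
P=cloud(c,np.ones((420,560),bool)); v,u=np.nonzero(c['z_map']>0); C=c['frame'].astype(int)[v,u]
print([ (x['score'],w(c,x['position'])) for x in manip.tip_of('wrist','padlock')[:1]])
n=(abs(P[:,0]-495)<45)&(abs(P[:,1]+175)<45)&(P[:,2]<40)
al=n&(P[:,2]>10); print('lock all',cv2.minAreaRect(P[al,:2].astype(np.float32)),np.percentile(P[al,2],[5,50,95]))
br=n&(C[:,0]>C[:,2]+50)&(P[:,2]>9);print('body',cv2.minAreaRect(P[br,:2].astype(np.float32)))
for n_ in ['scene','side']:
    c=cap(n_); P=cloud(c,np.ones((420,560),bool))
    for t in ['knob','shoulder','elbow','lens','mint_tin','clip_box','tape_roll']: print(n_,t,[w(c,x['position']) for x in manip.tip_of(n_,t)[:1]])
    k=(P[:,2]>225)&(abs(P[:,0]-400)<30)&(abs(P[:,1]-275)<30); print('knobtop',k.sum(),P[k].mean(0))
E
```

```text
[ 507.39 -185.94  171.53] [-0.49  0.37 -0.25  0.94  0.    0.3 ]
[(0.68, array([ 498.76, -172.99,   -1.13]))]
lock all ((495.1910705566406, -174.4270477294922), (37.45528793334961, 56.77879333496094), 45.085105895996094) [11.22 16.12 17.56]
body ((504.2746887207031, -183.36740112304688), (36.98187255859375, 31.584291458129883), 45.75434494018555)
scene knob [array([397.91, 271.82, 217.19])]
scene shoulder [array([569.05,  10.59, 158.47])]
scene elbow [array([584.71, 160.03, 178.7 ])]
scene lens [array([458.62, 232.26, 180.87])]
scene mint_tin [array([ 430.93, -382.17,    0.49])]
scene clip_box [array([ 548.99, -386.09,   -2.04])]
scene tape_roll [array([ 663.77, -144.4 ,   -1.83])]
knobtop 38 [397.95 267.12 232.85]
side knob [array([400.83, 271.33, 213.47])]
side shoulder [array([570.89,   9.7 , 155.34])]
side elbow [array([583.94, 158.61, 183.33])]
side lens [array([453.1 , 240.  , 173.94])]
side mint_tin [array([ 431.07, -383.74,    0.29])]
side clip_box [array([ 545.5 , -378.12,   -4.9 ])]
side tape_roll [array([ 660.53, -143.42,    5.69])]
knobtop 76 [399.54 276.5  233.42]
```

View pics/w3.png

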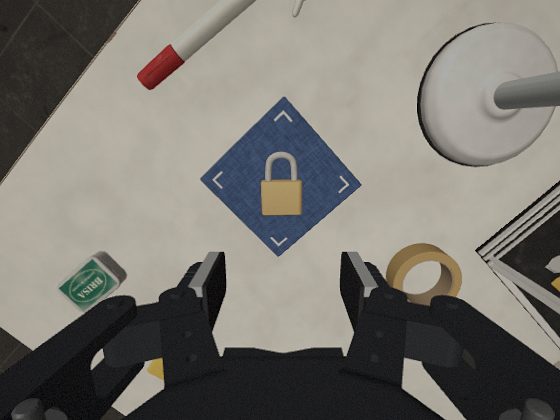

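Call:
{"method": "move_arm", "body": {"hand": [0.65, 0.65, 0.65, 0.65, 0.65], "xyz": [[0, 0, 40], [-4, 15, 36], [-6, 28, 28], [-9, 36, 10], [-9, 38, 5]], "rot": [[0, 0, 0], [0, 0, 0], [0, 0, 0], [0, 0, 0], [0, 0, 0]]}}

```text
clock: 11.23
ee_pos: [477.5, -67.4, 287.1]
tool_rot: [1.198, 2.9, 0.001]
force: [-0.0, 0.3, -0.2]
opening: 55.7
grip_force: 0.0
```

Call:
{"method": "move_arm", "body": {"hand": [0.65, 0.65, 0.65, 0.65, 0.65], "xyz": [[-9, 38, 0], [-9, 38, 0], [-9, 38, 0], [-9, 38, 0], [-9, 38, 0]], "rot": [[0, 0, 0], [0, 0, 0], [0, 0, 0], [0, 0, 0], [0, 0, 0]]}}

```text
clock: 11.65
ee_pos: [431.0, 124.0, 285.1]
tool_rot: [1.197, 2.904, 0.001]
force: [1.3, 0.1, -0.4]
opening: 55.5
grip_force: 0.0
```

Call:
{"method": "move_arm", "body": {"hand": [0.65, 0.65, 0.65, 0.65, 0.65], "xyz": [[-9, 38, 0], [-9, 38, 0], [-8, 35, 0], [-5, 20, 0], [0, 0, 0]], "rot": [[0, 0, 0], [0, 0, 0], [0, 0, 0], [0, 0, 0], [0, 0, 0]]}}

```text
clock: 12.07
ee_pos: [399.6, 256.7, 284.8]
tool_rot: [-1.191, -2.906, -0.002]
force: [0.4, -1.1, -0.4]
opening: 55.7
grip_force: 0.0
```

```bash
python3 - <<'E'
from h import *
np.set_printoptions(precision=2,suppress=True)
s=manip.sense();print(s['ee_pos'],s['joints'])
c=cap('wrist','w4.png')
P=cloud(c,np.ones((420,560),bool))
for t in ['knob','shoulder','elbow','lens']: print(t,[(x['score'],w(c,x['position'])) for x in manip.tip_of('wrist',t)[:1]])
k=(P[:,2]>225)&(P[:,2]<242)&(abs(P[:,0]-400)<30)&(abs(P[:,1]-275)<30); print('knobtop',k.sum(),P[k].mean(0),P[k].min(0),P[k].max(0))
m=manip.cut_out('wrist','lens')
if m:
    q=cloud(c,m[0]['region']); q=q[(q[:,2]>160)&(q[:,2]<200)]; print('lens',len(q),cv2.minEnclosingCircle(q[:,:2].astype(np.float32)) if len(q) else 0)
E
```

```text
[399.58 256.73 284.79] [ 0.42  0.18 -0.21  1.19  0.    1.19]
knob [(0.71, array([405.  , 275.85, 214.73]))]
shoulder []
elbow []
lens [(0.88, array([460.34, 240.08, 177.99]))]
knobtop 1012 [398.21 274.24 233.29] [388.58 262.92 225.07] [409.85 284.15 236.81]
lens 6980 ((458.7113952636719, 237.19419860839844), 47.02622604370117)
```

View pics/w4.png

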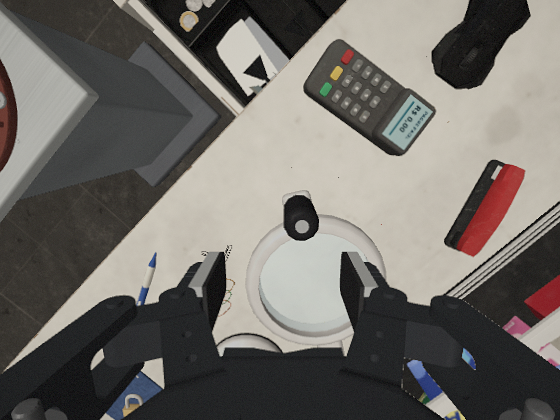

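Call:
{"method": "move_arm", "body": {"hand": [0.65, 0.65, 0.65, 0.65, 0.65], "xyz": [[0, 17, 0], [0, 0, -25], [0, 0, -25], [0, 0, -13], [0, 0, 0]], "rot": [[0, 0, 0], [0, 0, 0], [0, 0, 0], [0, 0, 0], [0, 0, 0]]}}

```text
clock: 12.78
ee_pos: [399.6, 268.8, 219.3]
tool_rot: [-1.198, -2.901, 0.005]
force: [-0.9, -0.1, -0.4]
opening: 55.5
grip_force: 0.0
```

Call:
{"method": "move_arm", "body": {"hand": [0.4, 0.1, 0.1, 0.1, 0.1], "xyz": [[0, 0, 0], [0, 0, 0], [0, 0, 0], [0, 0, 0], [0, 0, 0]], "rot": [[0, 0, 0], [0, 0, 0], [0, 0, 0], [0, 0, 0], [0, 0, 0]]}}

```text
clock: 13.2
ee_pos: [401.6, 270.5, 222.9]
tool_rot: [1.197, 2.903, 0.002]
force: [0.1, -2.4, 6.1]
opening: 19.9
grip_force: 58.6
```

```bash
python3 - <<'E'
from h import *
from scipy.optimize import least_squares
np.set_printoptions(precision=1,suppress=True)
s=manip.sense();print(s['ee_pos'],s['opening'],s['grip_force'],s['force'])
K=s['ee_pos'][:2]; Sh=np.array([571,10.])
E0=np.array([584.3,159.]); L=np.array([458,236.5])
# fit shoulder,angles to all
def m(p):
    S=p[:2];a,b=p[2],p[2]+p[3]; E=S+150*np.array([np.cos(a),np.sin(a)]); d=np.array([np.cos(b),np.sin(b)]); return S,E,E+150*d,E+218*d
def r(p):
    S,E,l,k=m(p); return np.r_[(S-Sh)/2,(E-E0)/2,(l-L)/2,(k-K)]
f=least_squares(r,[571,10,1.5,1.1]); p=f.x; print(p,f.fun,m(p))
S=p[:2]; t=np.array([495.1,-174.5])-S; D=np.hypot(*t); b=np.arccos(D*D/(2*150**2)-1); a=np.arctan2(t[1],t[0])%(2*np.pi)-b/2
print('goal',a,b,m([*S,a,b]))
# path: bend via bigger elbow midway
for i in range(0,25):
    u=i/24; q=[*S,p[2]+(a-p[2])*u,p[3]+(b-p[3])*u+0.45*np.sin(np.pi*u)]
    k=m(q)[3]; print(i,k,np.hypot(*k),'step',k-K if i else 0, 'lens',m(q)[2]); K=k
E
```

```text
[401.6 270.5 222.9] 19.940116468826627 58.561726310290396 [ 0.1 -2.4  6.1]
[570.9   9.1   1.5   1.1] [-0.  -0.4  1.5 -0.4  0.4 -0.3 -0.9  0.6] (array([570.9,   9.1]), array([587.2, 158.2]), array([458.9, 235.8]), array([400.7, 271. ]))
goal 3.473767300152958 1.6941977015178646 ([np.float64(570.9033654587514), np.float64(9.116096172141324)], array([429.1, -39.8]), array([ 495.1, -174.5]), array([ 525. , -235.6]))
0 [400.7 271. ] 483.7286772479839 step 0 lens [458.9 235.8]
1 [372.1 239.5] 442.5006035401227 step [-28.6 -31.5] lens [435.3 214.4]
2 [349. 205.] 404.7786979868733 step [-23.  -34.5] lens [415.5 190.6]
3 [331.9 168.6] 372.2269803806733 step [-17.2 -36.4] lens [399.8 165.2]
4 [320.5 131.5] 346.44948995918224 step [-11.3 -37.1] lens [388.1 138.9]
5 [314.7  94.8] 328.7013412372258 step [ -5.8 -36.7] lens [380.4 112.6]
6 [314.   59.4] 319.5398941748842 step [ -0.8 -35.4] lens [376.2  86.9]
7 [317.5  26. ] 318.5985424477301 step [  3.6 -33.4] lens [375.   62.3]
8 [324.6  -4.8] 324.6668145493869 step [  7.1 -30.8] lens [376.5  39.1]
9 [334.5 -32.8] 336.05460600033933 step [  9.8 -2
[... 444 characters left out ...]
.9] lens [420.2 -78.8]
16 [ 426.9 -159.1] 455.58294187770855 step [ 13.  -12.6] lens [427.7 -91.1]
17 [ 439.4 -170.7] 471.425917336165 step [ 12.5 -11.6] lens [ 435.2 -102.8]
18 [ 451.6 -181.5] 486.7200035244695 step [ 12.2 -10.8] lens [ 442.7 -114.1]
19 [ 463.5 -191.8] 501.609639030654 step [ 11.9 -10.2] lens [ 450.4 -125. ]
20 [ 475.3 -201.5] 516.256950512864 step [11.8 -9.8] lens [ 458.3 -135.7]
21 [ 487.2 -210.8] 530.8243679599198 step [11.9 -9.3] lens [ 466.6 -146. ]
22 [ 499.3 -219.6] 545.4623063057896 step [12.1 -8.8] lens [ 475.5 -155.9]
23 [ 511.8 -227.9] 560.3007180010532 step [12.6 -8.3] lens [ 484.9 -165.5]
24 [ 525.  -235.6] 575.443475936067 step [13.2 -7.6] lens [ 495.1 -174.5]
```

Call:
{"method": "move_arm", "body": {"hand": [0.1, 0.1, 0.1, 0.1, 0.1], "xyz": [[-7, -8, 0], [-10, -11, 0], [-12, -14, 0], [-12, -17, 0], [-11, -17, 0]], "rot": [[0, 0, 0], [0, 0, 0], [0, 0, 0], [0, 0, 0], [0, 0, 0]]}}

```text
clock: 13.62
ee_pos: [349.3, 203.6, 222.9]
tool_rot: [1.195, 2.903, 0.004]
force: [0.7, 1.4, 7.2]
opening: 20.1
grip_force: 58.8
```

Call:
{"method": "move_arm", "body": {"hand": [0.1, 0.1, 0.1, 0.1, 0.1], "xyz": [[-9, -20, 0], [-9, -22, 0], [-7, -23, 0], [-5, -22, 0], [-4, -22, 0]], "rot": [[0, 0, 0], [0, 0, 0], [0, 0, 0], [0, 0, 0], [0, 0, 0]]}}

```text
clock: 14.03
ee_pos: [315.5, 94.0, 222.9]
tool_rot: [1.195, 2.902, 0.004]
force: [2.9, 1.3, 7.5]
opening: 20.2
grip_force: 58.7
```

Call:
{"method": "move_arm", "body": {"hand": [0.1, 0.1, 0.1, 0.1, 0.1], "xyz": [[-1, -18, 0], [0, -20, 0], [2, -20, 0], [3, -20, 0], [5, -20, 0]], "rot": [[0, 0, 0], [0, 0, 0], [0, 0, 0], [0, 0, 0], [0, 0, 0]]}}

```text
clock: 14.45
ee_pos: [324.6, -4.4, 222.9]
tool_rot: [1.196, 2.902, 0.003]
force: [0.9, 3.1, 8.5]
opening: 19.8
grip_force: 58.9
```

Following well; on to point 13, then 18.

Call:
{"method": "move_arm", "body": {"hand": [0.1, 0.1, 0.1, 0.1, 0.1], "xyz": [[6, -18, 0], [7, -18, 0], [9, -19, 0], [10, -20, 0], [11, -19, 0]], "rot": [[0, 0, 0], [0, 0, 0], [0, 0, 0], [0, 0, 0], [0, 0, 0]]}}

```text
clock: 14.87
ee_pos: [367.9, -98.6, 222.9]
tool_rot: [1.196, 2.902, 0.002]
force: [1.6, 4.1, 9.4]
opening: 19.9
grip_force: 59.1
```

Call:
{"method": "move_arm", "body": {"hand": [0.1, 0.1, 0.1, 0.1, 0.1], "xyz": [[13, -17, 0], [14, -16, 0], [15, -15, 0], [14, -14, 0], [14, -14, 0]], "rot": [[0, 0, 0], [0, 0, 0], [0, 0, 0], [0, 0, 0], [0, 0, 0]]}}

```text
clock: 15.28
ee_pos: [438.4, -173.7, 222.9]
tool_rot: [1.196, 2.903, 0.004]
force: [1.6, 7.2, 9.5]
opening: 20.2
grip_force: 59.1
```

Call:
{"method": "move_arm", "body": {"hand": [0.1, 0.1, 0.1, 0.1, 0.1], "xyz": [[17, -14, 0], [18, -14, 0], [18, -13, 0], [16, -11, 0], [10, -6, 0]], "rot": [[0, 0, 0], [0, 0, 0], [0, 0, 0], [0, 0, 0], [0, 0, 0]]}}

```text
clock: 15.7
ee_pos: [517.8, -231.8, 222.8]
tool_rot: [1.196, 2.903, 0.003]
force: [-1.7, 6.1, 11.4]
opening: 20.1
grip_force: 59.2
```

Call:
{"method": "move_arm", "body": {"hand": [0.1, 0.1, 0.1], "xyz": [[5, -3, 0], [2, -1, 0], [0, 0, 0]], "rot": [[0, 0, 0], [0, 0, 0], [0, 0, 0]]}}

```text
clock: 15.95
ee_pos: [524.1, -235.6, 223.0]
tool_rot: [1.195, 2.903, 0.002]
force: [0.3, 2.3, 8.8]
opening: 20.1
grip_force: 59.0
```

```bash
cat > m.py <<'E'
from h import *
np.set_printoptions(precision=1,suppress=True)
def run(tag):
  s=manip.sense();print(s['ee_pos'],s['force'])
  for n in ['scene','side','wrist']:
    c=cap(n,n+tag+'.png')
    for t in ['lens','elbow','knob','padlock']: print(n,t,[(round(x['score'],2),w(c,x['position'])) for x in manip.tip_of(n,t)[:1]])
    m=manip.cut_out(n,'lens')
    if m:
        q=cloud(c,m[0]['region']); q=q[(q[:,2]>165)&(q[:,2]<195)]
        if len(q): print('  lens',len(q),cv2.minEnclosingCircle(q[:,:2].astype(np.float32)))
    P=cloud(c,np.ones((420,560),bool)); q=P[(P[:,2]>172)&(P[:,2]<191)&(np.hypot(P[:,0]-495,P[:,1]+175)<75)]
    if len(q)>10: print('  rim',len(q),cv2.minEnclosingCircle(q[:,:2].astype(np.float32)),q.min(0),q.max(0))
E
python3 -c "import m;m.run('5')"
```

```text
[ 524.1 -235.6  223. ] [0.3 2.3 8.8]
scene lens [(0.64, array([ 491.3, -179.4,  179.3]))]
scene elbow [(0.79, array([428.7, -37.9, 179.6]))]
scene knob [(0.94, array([ 520.3, -233.7,  218.1]))]
scene padlock [(0.47, array([ 497.9, -173.7,    5.7]))]
  lens 782 ((496.8004455566406, -170.56326293945312), 44.3740234375)
  rim 1501 ((492.3016662597656, -174.97052001953125), 73.61033630371094) [ 436.4 -244.5  172. ] [ 549.7 -105.9  190.9]
side lens [(0.89, array([ 488.9, -171.6,  175. ]))]
side elbow [(0.79, array([426.5, -37.1, 179.4]))]
side knob [(0.65, array([ 523.6, -234.5,  209.9]))]
side padlock [(0.53, array([ 496.5, -176.4,    1.8]))]
  lens 310 ((493.2261047363281, -175.65716552734375), 42.87369918823242)
  rim 721 ((498.55438232421875, -171.0802459716797), 72.77540588378906) [ 436.4 -241.5  172.8] [ 550.1 -104.9  191. ]
wrist lens [(0.87, array([ 495.5, -169.5,  176.5]))]
wrist elbow [(0.28, array([ 428.7, -383.3,   -4.3]))]
wrist knob [(0.58, array([ 523.9, -233.6,  214.7]))]
wrist padlock []
  lens 25699 ((492.7908630371094, -170.9602508544922), 47.52505111694336)
  rim 40629 ((494.97283935546875, -175.2401123046875), 71.80240631103516) [ 436.2 -243.8  174.2] [ 549.8 -106.6  190.2]
```

```bash
cat > rim.py <<'E'
from h import *
from scipy.optimize import least_squares
np.set_printoptions(precision=1,suppress=True)
for n in ['wrist','scene','side']:
    c=cap(n); P=cloud(c,np.ones((420,560),bool)); P=P[(P[:,2]>172)&(P[:,2]<191)]
    C0=np.array([493.5,-173]); d=P[:,:2]-C0; r=np.hypot(*d.T); a=np.degrees(np.arctan2(d[:,1],d[:,0]))
    E=[]
    for b in np.arange(-180,180,5):
        if min(abs((b+2.5-x+180)%360-180) for x in(-64,116))<28: continue
        k=(a>=b)&(a<b+5)&(r<62)
        if k.sum()>2: i=np.nonzero(k)[0]; E.append(P[i[np.argsort(r[i])[-2]],:2])
    E=np.array(E); f=least_squares(lambda p:np.hypot(*(E-p[:2]).T)-p[2],[*C0,57],loss='soft_l1'); print(n,len(E),f.x,'rms',np.sqrt(np.mean(f.fun**2)))
E
python3 rim.py
```

```text
wrist 50 [ 492.5 -171.4   56.1] rms 0.23943897686468596
scene 50 [ 490.1 -175.3   53.1] rms 1.4862137755722893
side 50 [ 492.7 -166.2   52.7] rms 2.825144094859072
```

View pics/wrist5.png

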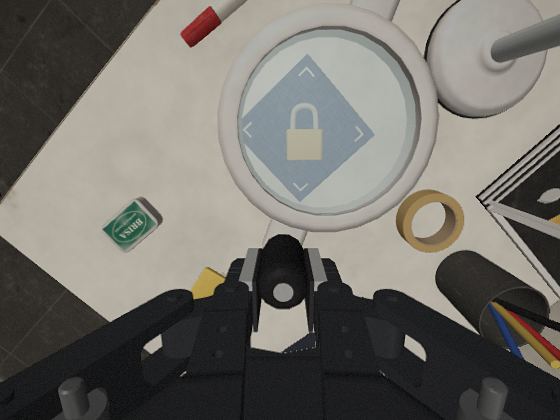

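Call:
{"method": "move_arm", "body": {"hand": [0.1, 0.1, 0.1], "xyz": [[1, -1.3, 0], [1, -1.2, 0], [0, 0, 0]], "rot": [[0, 0, 0], [0, 0, 0], [0, 0, 0]]}}

```text
clock: 17.25
ee_pos: [525.5, -237.5, 222.9]
tool_rot: [1.196, 2.904, 0.002]
force: [-0.3, 4.1, 7.9]
opening: 20.0
grip_force: 59.0
```

```bash
python3 rim.py; python3 -c "
from rig import manip;s=manip.sense();print(s['ee_pos'],s['force'])"
```

```text
wrist 50 [ 493.9 -173.3   56.1] rms 0.2956515257287097
scene 50 [ 491.9 -177.3   53.2] rms 1.3754761121990797
side 50 [ 493.8 -167.9   52.1] rms 3.3106346434273406
[ 525.39742828 -237.58214721  222.95316444] [0.47320294 4.42343828 7.85080833]
```

Call:
{"method": "move_arm", "body": {"hand": [0.3, 0.4, 0.55, 0.65, 0.65], "xyz": [[0, 0, 0], [0, 0, 0], [0, 0, 0], [0, 0, 0], [0, 0, 8]], "rot": [[0, 0, 0], [0, 0, 0], [0, 0, 0], [0, 0, 0], [0, 0, 0]]}}

```text
clock: 17.82
ee_pos: [524.0, -237.7, 228.6]
tool_rot: [-1.196, -2.902, -0.001]
force: [-0.0, 0.1, -1.0]
opening: 55.2
grip_force: 0.0
```

Call:
{"method": "move_arm", "body": {"hand": [0.65, 0.65, 0.65, 0.65, 0.65], "xyz": [[0, 0, 15], [0, 0, 25], [0, 0, 25], [0, 0, 15], [0, 0, 0]], "rot": [[0, 0, 0], [0, 0, 0], [0, 0, 0], [0, 0, 0], [0, 0, 0]]}}

```text
clock: 18.23
ee_pos: [526.0, -238.9, 313.9]
tool_rot: [1.195, 2.899, -0.002]
force: [-0.3, 1.6, 0.2]
opening: 55.5
grip_force: 0.0
```

```bash
python3 rim.py; python3 -c "import m;m.run('7')"
```

```text
wrist 50 [ 493.9 -173.1   56.2] rms 0.28312423411250587
scene 50 [ 492.  -177.5   53.5] rms 1.2919490718940247
side 50 [ 493.5 -168.1   52.2] rms 3.5325685174572277
[ 524.6 -238.1  309.5] [ 0.8 -0.2 -1.2]
scene lens [(0.79, array([ 492.5, -179.1,  178.6]))]
scene elbow [(0.59, array([429.8, -36.5, 177.9]))]
scene knob [(0.98, array([ 526.7, -235.4,  217.5]))]
scene padlock [(0.52, array([ 499.8, -173.8,    4.3]))]
  lens 806 ((498.2552185058594, -171.05474853515625), 45.594078063964844)
  rim 1535 ((493.35479736328125, -175.95712280273438), 74.75757598876953) [ 437.4 -246.1  172. ] [ 549.8 -105.5  191. ]
side lens [(0.64, array([ 491.1, -174.2,  175.1]))]
side elbow [(0.95, array([428.8, -40.8, 179.6]))]
side knob [(0.73, array([428. , -41.7, 180.1]))]
side padlock [(0.59, array([ 496.4, -175.2,   -0. ]))]
  lens 365 ((492.52972412109375, -173.95654296875), 51.319278717041016)
  rim 723 ((495.9030456542969, -174.07907104492188), 72.53446197509766) [ 438.6 -238.2  172. ] [ 550.7 -105.2  191. ]
wrist lens [(0.94, array([ 492.7, -170.8,  178.1]))]
wrist elbow []
wrist knob [(0.95, array([ 524.8, -233.9,  215.3]))]
wrist padlock []
  lens 10976 ((494.2867431640625, -172.8443145751953), 46.832210540771484)
  rim 17890 ((492.89898681640625, -174.46652221679688), 73.74250793457031) [ 437.4 -244.2  174.8] [ 550.2 -104.   189.9]
```

View pics/scene7.png

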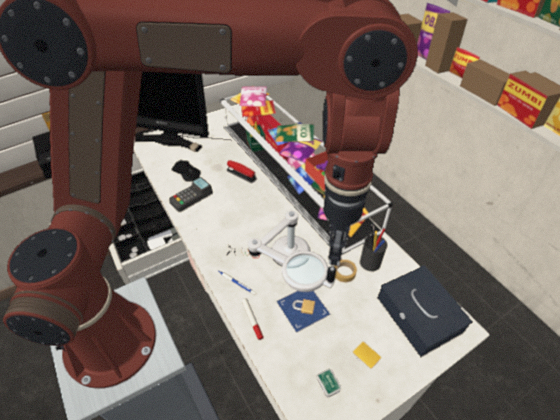

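The picture shows the padlock on the mat at pixel (304,306) and the lens at (306,268). That is right above the padlock once the lens height is allowed for. The bystanders have not moved and the gripper is clear of the knob.

```bash
python3 -c "
from rig import manip;print(manip.sign_off())"
```

```text
the job is handed in; nothing more can be done
None
```

The padlock lies flat in the middle of the blue mat and the lens stands over it, within about 2 mm of centre by my measurements; the glass and the bystanders were not touched, and the job was handed in at about 18 s on the robot's clock, with no verdict returned.

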